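Hold a specimen at gauge height

TASK

Put the round specimen mount flat into the matching round well of the specimen height stand and let go of it, then press the stand's sprung lever down by its pad to half its travel, so that the lever is level and the specimen's face stands level with the gauge post, without ever pushing the lever to its bottom stop. Finish while still holding the lever there, because it springs back when released. Leave the square mount and the other things on the bench where they are.

Things in the scene. Friction and masses are not known exactly. Their poses are not given: they have to be found in the camera images.
- round_mount: the round specimen mount: a loose black resin disc, 40 mm diameter, 25 mm tall, about 45 g, standing flat on the bench, with a small steel chip showing in its upper face; origin at the centre of its underside, z up
- stand: the specimen height stand, fixed to the bench: an aluminium block 100 (x) x 180 (y) x 40 mm (z) with a round well at its +y half and a square well (39 mm wide) at its -y half; origin at the centre of its underside; its x axis points away from the lever. The sprung lever sticks out of the middle of its -x face. A thin gauge post (10 mm diameter) stands between the wells near the +x edge, 18 mm above the block
- well (a point): centre of the mouth of the round well, level with the block's upper face (40 mm above the bench). Well diameter 44 mm with a 2 mm chamfer; its steel floor lies 12 mm below the mouth while the lever is up, so that a seated round mount stands 13 mm proud; the floor rises 2 mm for each 0.1 rad of lever (both wells' floors rise together)
- paddle (a point): the lever's flat black rubber press pad, 36 x 36 mm, 8 mm thick, on a steel bar; this point is the centre of the pad's upper face, 85 mm outward from the hinge pin (the pin is level, along the stand's y, 56 mm from the stand's centre towards -x and 42 mm above the bench). Pad top about 69 mm above the bench when up, about 48 mm at half travel (lever level), about 27 mm at the bottom stop
- lever (a joint): angle of the lever: 0 up (where its spring returns it), 0.25 rad half way (level), 0.5 rad at its bottom stop; pressing the pad down increases it. The push on the pad is about 3 N at the start, 6 N half way, 9 N at the bottom
- square_mount: the square resin specimen mount, 36 x 36 x 25 mm, same black resin; not needed; origin at the centre of its underside
- mouse: black computer mouse, about 105 x 58 x 32 mm; origin at the centre of its underside
- oil_bottle: small amber oil bottle, 32 mm diameter, 62 mm tall; origin at the centre of its underside
- lens_can: black lens can, 44 mm diameter, 62 mm tall; origin at the centre of its underside
- dish: flat clear closed dish, 60 mm diameter, 15 mm high; origin at the centre of its underside
There are look-alikes about, which are no part of the job. Leave any blue look-alike of the round_mount alone.

How it is judged:
On the way, in this order (a step that is already met when the one before it is completed fails the run):
1. the round mount sits flat on the floor of the round well, let go, with the lever still up (horizontal distance between round_mount and well below 0.005 m and angle between round_mount's own z axis and vertical below 0.1 rad and z of round_mount in the frame of well between -0.0145 and -0.0095 m and value of joint lever below 0.06 rad and contact force between each of the fingers, the arm and round_mount below 0.1 N), for 0.2 s.
2. the robot holds the lever at half travel (value of joint lever between 0.18 and 0.32 rad and contact force between any of the fingers, the arm and stand above 2 N), for 0.3 s.
At the end, for the whole second after the job is handed in: Robot holds the lever at 0.18 to 0.32 rad by a push of over 2 N; the round mount lies flat (0.1 rad) and still in the round well, within 5 mm of its centre, its underside 3.5 to 10.5 mm below the mouth, untouched by the robot (all of step 2 and horizontal distance between round_mount and well below 0.005 m and angle between round_mount's own z axis and vertical below 0.1 rad and z of round_mount in the frame of well between -0.0105 and -0.0035 m and linear speed of round_mount below 0.02 m/s and contact force between each of the fingers, the arm and round_mount below 0.1 N); the arm keeps its last pose, push and grip.
It fails at once if the lever is pushed to its bottom stop (beyond 0.46 rad) (value of joint lever above 0.46 rad).
It fails at once if another thing on the bench is moved by more than 30 mm (distance of any of square_mount, mouse, oil_bottle, lens_can, dish from where it was at the start of the episode above 0.03 m).
It also fails if it takes over 48 s, if anything falls off the work surface, if the arm or the gripper's body presses on something with over 40 N, if the wrist force passes 120 N, or if a joint passes its speed limit or range.

ROBOT

A 6-joint arm with a two-finger parallel gripper is mounted at the origin on the work surface. World frame = base frame: x ahead of the robot, y to its left, z up, the work surface at z = 0. Lengths are in m, angles in rad, forces in N, time in s.
With the tool pointing down it reaches from about 0.275 to 1 m from the base axis. Payload 8.4 kg.
Tool frame: the origin (TCP) lies at the very end of the fingers, on their centre line; the grasp point (between the pads) lies robot.tcp_to_grasp behind it (robot.tcp_to_grasp is the distance from the TCP to the grasp point, in m); x points along the fingers, y is the direction in which the jaws open and shut, and the axes are right-handed (so a half turn about x gives the same grasp; the last joint's range is limited). The gripper opens to 85 mm and grips with 20 to 120 N. Pads are 22 mm wide; open, the fingers measure 114 mm over their backs; the gripper's body (76 mm by 85 mm) begins 54 mm behind the grasp point. The pads swing forward as they close: fully open they stand 13 mm farther back than shut.
Start: joints at [-1.224, 0.353, 1.633, -0, 1.155, -0.002], TCP at [0.214, -0.587, 0.231] pointing down, gripper open.
Joint ranges: [-2.63, 2.63], [-0.92, 2.1], [0.06, 2.66], [-1.3, 4.44], [0, 2.69], [-3.02, 3.02]. Speed limits (rad/s): [2.22, 2.22, 2.79, 3.14, 3.14, 3.14].

INTERFACE

Orientations are given as a unit quaternion [w, x, y, z].
In Python, from station import telemetry, imaging, workorder, robot gives the robot as it stands.
- The arm moves only by the shell command python3 -m jog 'ROWS' [OPENING]. ROWS is JSON, one flat list of numbers, 4 for each row, row after row: the shift along the tool's x, y, z in mm, then the turn about the tool's x in degrees. A call has exactly 10 rows; each row shifts and turns the pose as measured when the row begins, along the tool's axes as they then stand; what a row does not reach is not made up. A row lasts 1/10 s, in which the tool goes at most 50 mm and 8.59 degrees, less where a joint would pass 70% of its speed; a pose out of reach is approached as far as the arm can. A call with a gripper value outside its range is refused whole. OPENING is the closure, from 0 (fully open) to 1 (shut), set as the call begins (- or left out, the last holds). The fingers move at their own pace and stop on an object; the grip force is fixed at half the most. Time passes only in rows, so rows that do not move let the fingers close, or fill a call up. It gives the time, the measured TCP pose, the force and the opening at its end, in the units of the state.
- telemetry.get_state(): the state, without advancing time (a new reading comes with each control period).
- imaging.camera(name): name is "scene" or "top" or "wrist"; returns the picture (384x512x3 uint8, blue, green, red); there is no depth.
- imaging.get_calibration(name): a dict with "intrinsics" (3x3 intrinsics, pixels), "view" (4x4, takes a point from world to camera coordinates). Camera axes: x right, y down, z forward; pixel columns grow to the right and rows downward; lengths in m; the calibration is good to about 2 mm. A picture is of the moment at which its call begins: read the wrist's pose just before it. get_calibration takes no time and is no camera call; for the wrist camera it gives the pose at the moment of the call.
- workorder.job_done(): hands the job in, once; it reports no verdict.
The state is a dict: "t": time; "q": joint angles; "joint_vel": joint speeds; "effort": joint torques, N m; "ee_pos": TCP position; "tool_rot": TCP orientation; "force": force on the tool from outside, world axes, zero at the start; "wrist_torque": the same for the moment, N m; "gripper_width": opening from 0.0 (shut) to 1.0 (fully open).
Only numpy, scipy, OpenCV 4.12 (cv2) and the standard library are available. Lean on these libraries where they do the work, as an engineer would, in place of code of your own. Each camera call takes 0.05 s, during which the arm holds its last target.

## Working session

There is one attempt and no reset: what is moved stays moved. The work goes in short steps, Python scripts to look and compute and a shell command to move; the robot and the scene stay as the last step left them, time stands still between calls to the robot, and variables do not carry over. Pictures are saved under pics/ and viewed, and the job is handed in when it is done.

```bash
ls; mkdir -p pics
python3 - <<'E'
from station import telemetry, imaging, workorder, robot
import cv2
print(telemetry.get_state()); print(robot.tcp_to_grasp)
for n in("scene","top","wrist"):
    c=imaging.get_calibration(n); print(n,c["intrinsics"],c["view"])
    cv2.imwrite(f"pics/{n}0.png",imaging.camera(n))
E
```

```text
pics
{'t': 0.0, 'q': array([-1.22440491e+00,  3.53659014e-01,  1.63413175e+00,  2.35091220e-05,
        1.15521241e+00, -2.42654027e-03]), 'joint_vel': array([ 2.52274507e-05, -4.80282013e-04, -1.70240944e-04,  5.62051401e-04,
        6.06782354e-04, -6.98540812e-04]), 'effort': array([-1.89687511e-03, -6.05255771e+01, -3.42065012e+01, -2.03396730e-04,
        9.62781633e-03, -5.79021162e-05]), 'ee_pos': array([ 0.21344548, -0.58691281,  0.23055592]), 'tool_rot': array([-0.12220551, -0.69630201, -0.12319079,  0.69645772]), 'force': array([-1.43801722, -0.62736264,  0.52865565]), 'wrist_torque': array([ 0.0183963 , -0.03546699,  0.00243585]), 'gripper_width': 1.0021097903329306}
0.0187
scene [[368.02437262   0.         252.24450733]
 [  0.         368.02437262 196.95591032]
 [  0.           0.           1.        ]] [[-3.18401850e-01  9.47955361e-01 -9.45937769e-04  1.57277716e-01]
 [ 5.57912851e-01  1.86586369e-01 -8.08652446e-01 -2.53989465e-01]
 [-7.66389922e-01 -2.58004185e-01 -5.88285923e-01  1.33338442e+00]
 [ 0.00000000e+00  0.00000000e+00  0.00000000e+00  1.00000000e+00]]
top [[443.5187742    0.         256.36492196]
 [  0.         443.5187742  198.20836873]
 [  0.           0.           1.        ]] [[-0.01986137 -0.99977593  0.00732209  0.0014007 ]
 [-0.98159076  0.0181076  -0.19013599  0.54191147]
 [ 0.1899608  -0.01096366 -0.98173046  1.17322881]
 [ 0.          0.          0.          1.        ]]
wrist [[282.63958798   0.         259.83996767]
 [  0.         282.63958798 191.23890946]
 [  0.           0.           1.        ]] [[ 0.34113926 -0.94001055 -0.00204385 -0.62508927]
 [-0.88729482 -0.32272458  0.3294795  -0.04277437]
 [-0.3103738  -0.1105849  -0.94416052  0.3821601 ]
 [ 0.          0.          0.          1.        ]]
```

View pics/scene0.png

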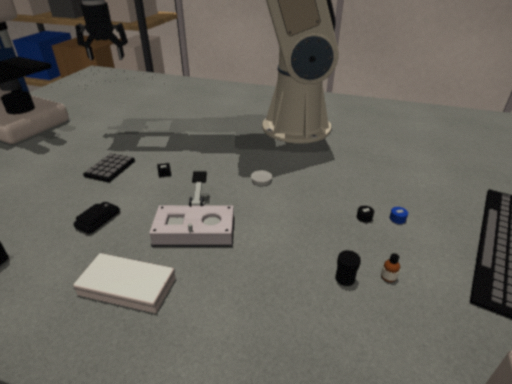

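View pics/top0.png

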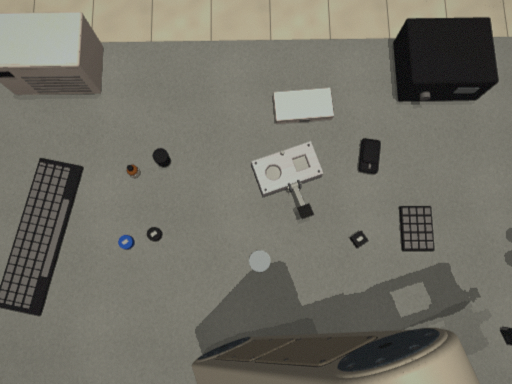

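View pics/wrist0.png

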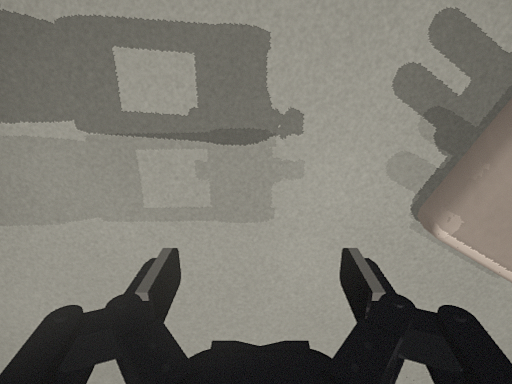

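The top view shows the round mount at about (154,234) with the blue look-alike to its left at (126,242). The stand's round well is at (273,173), the pad at (305,211) and the square mount at (359,239). Next I'll measure these positions.

```bash
cat > h.py <<'E'
import numpy as np, cv2
from station import telemetry, imaging
def ray(cal,u,v):
    K=np.array(cal["intrinsics"]);V=np.array(cal["view"]);R=V[:3,:3];t=V[:3,3]
    d=R.T@np.linalg.solve(K,[u,v,1.]);return -R.T@t,d
def plane(cal,u,v,z):
    c,d=ray(cal,u,v);return c+d*(z-c[2])/d[2]
def proj(cal,p):
    V=np.array(cal["view"]);q=np.array(cal["intrinsics"])@(V[:3,:3]@np.array(p)+V[:3,3]);return q[:2]/q[2]
def blobs(mask,amin=30):
    n,l,s,c=cv2.connectedComponentsWithStats(mask.astype(np.uint8))
    return [(c[i].round(1),s[i]) for i in range(1,n) if s[i][4]>=amin]
E
python3 - <<'E'
from h import *
im=cv2.imread("pics/top0.png");cal=imaging.get_calibration("top")
hsv=cv2.cvtColor(im,cv2.COLOR_BGR2HSV)
for c,s in blobs(im.max(2)<50,40):
    if 100<c[0]<400 and 130<c[1]<260: print("dark",c,s,plane(cal,*c,0.0125).round(4))
w=im.min(2)>150
for c,s in blobs(w,40): 
    if 100<c[0]<400 and 130<c[1]<280:print("white",c,s,plane(cal,*c,0.04).round(4))
cv2.imwrite("pics/crop.png",cv2.resize(im[130:230,240:340],None,fx=6,fy=6,interpolation=cv2.INTER_CUBIC))
cv2.imwrite("pics/crop2.png",cv2.resize(im[210:260,110:180],None,fx=10,fy=10,interpolation=cv2.INTER_CUBIC))
E
```

```text
dark [368.9 155.6] [358 139  22  35 623] [ 0.6698 -0.3397  0.0125]
dark [161.3 157.3] [153 149  18  18 226] [0.6754 0.2639 0.0125]
dark [304.8 210.7] [297 204  16  14 145] [ 0.5108 -0.1462  0.0125]
dark [154.4 233.8] [147 227  15  14 119] [0.4531 0.2785 0.0125]
dark [357.8 239.2] [350 232  17  16 125] [ 0.427  -0.2919  0.0125]
white [286.7 167.1] [ 252  142   71   51 1635] [ 0.6322 -0.0967  0.04  ]
white [259.5 260.5] [250 251  20  20 201] [ 0.3717 -0.0142  0.04  ]
```

View pics/crop.png

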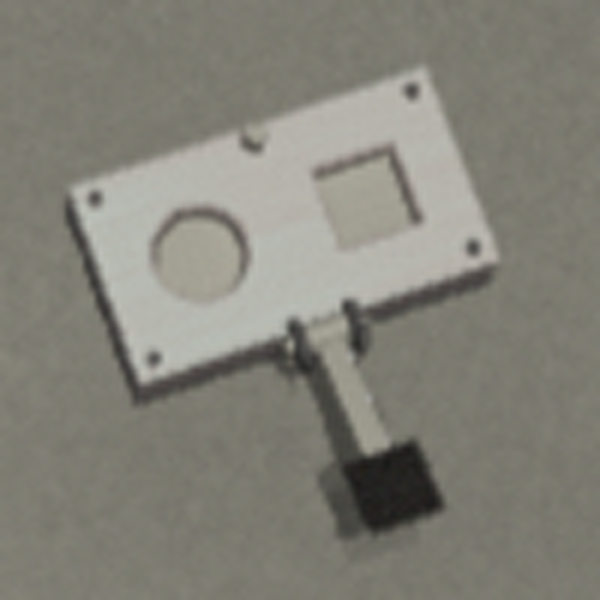

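View pics/crop2.png

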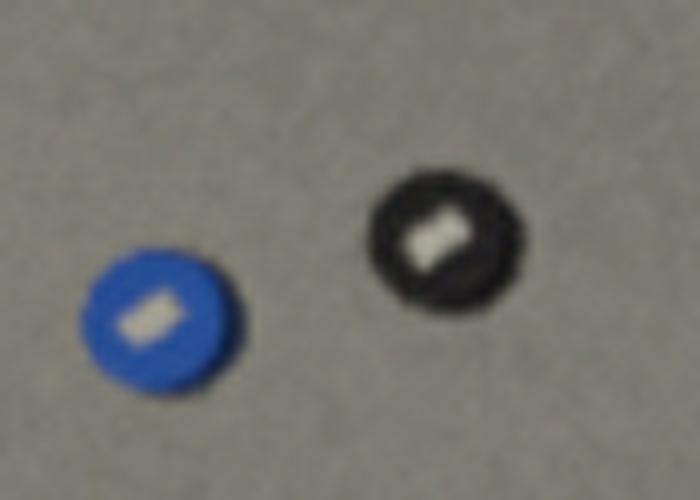

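```bash
cat >> h.py <<'E'
from scipy.spatial.transform import Rotation as Ro
def tool(s=None):
    s=s or telemetry.get_state();q=s["tool_rot"];return np.array(s["ee_pos"]),Ro.from_quat([q[1],q[2],q[3],q[0]]).as_matrix(),s
def togo(target,yaw_dir=None):
    p,R,s=tool();d=R.T@(np.array(target)-p)*1000
    print("t",round(s["t"],2),"tcp",p.round(4),"y",R[:,1].round(3),"z",R[:,2].round(3),"x",R[:,0].round(3),"shift mm",d.round(1),"F",s["force"].round(1),"w",round(s["gripper_width"],3),"q",s["q"].round(2))
    if yaw_dir is not None:
        v=R.T@np.array([*yaw_dir,0]);a=np.degrees(np.arctan2(v[2],v[1]));print("turn about tool x deg",round(((a+90)%180)-90,1))
E
python3 - <<'E'
from h import *
cal=imaging.get_calibration("top")
f=lambda x,y:(240+(x+.5)/6-.5,130+(y+.5)/6-.5)
co=np.array([plane(cal,*f(*c),.04) for c in [(72,190),(428,68),(498,256),(140,386)]]);print(co.round(4),co.mean(0))
c=co.mean(0)
x=(co[0]+co[1]-co[2]-co[3]);x/=np.linalg.norm(x);y=np.array([-x[1],x[0],0]);print("x",x,"y",y, np.linalg.norm(co[0]-co[1]),np.linalg.norm(co[1]-co[2]))
w=plane(cal,*f(200,254),.04);print("well",w,((w-c)@x,(w-c)@y))
pd=plane(cal,*f(394,486),.068);print("pad",pd,((pd-c)@x,(pd-c)@y),"pred",c-x*(.056+.085*np.cos(.25)))
g=lambda x,y:(110+(x+.5)/10-.5,210+(y+.5)/10-.5)
print("mount",plane(cal,*g(443,237),.025),"blue",plane(cal,*g(155,318),.025))
# scene view check
im=imaging.camera("scene");cs=imaging.get_calibration("scene")
for c_,s in blobs(im.max(2)<45,20):
    if 300<c_[0]<420 and 190<c_[1]<230: print("scene",c_,s,plane(cs,*c_,.0125))
togo([.45,.278,.15])
E
```

```text
[[ 0.6511  0.0023  0.04  ]
 [ 0.7084 -0.1687  0.04  ]
 [ 0.6154 -0.1977  0.04  ]
 [ 0.556  -0.0277  0.04  ]] [ 0.63273977 -0.09791807  0.04      ]
x [0.95419207 0.29919474 0.        ] y [-0.29919474  0.95419207  0.        ] 0.18032065783869392 0.09741322934323095
well [ 0.61888836 -0.05734051  0.04      ] (np.float64(-0.00107631511997081), np.float64(0.042863049506918625))
pad [ 0.50210014 -0.14074456  0.068     ] (np.float64(-0.13746876366513713), np.float64(-0.0017780055780638275)) pred [ 0.50072009 -0.13931392  0.04      ]
mount [0.45320607 0.27734809 0.025     ] blue [0.43222665 0.35632924 0.025     ]
scene [364.7 214.6] [357 206  17  17 191] [0.45768277 0.27899411 0.0125    ]
t 0.2 tcp [ 0.2135 -0.5871  0.2308] y [ 0.342 -0.94  -0.001] z [-0.94  -0.342 -0.   ] x [-0.     0.001 -1.   ] shift mm [  81.5 -732.1 -517.9] F [ 0.7 -0.6  0.9] w 1.001 q [-1.22  0.35  1.63  0.    1.16 -0.  ]
```

```bash
python3 -m jog '[0,-40,-28,0,0,-40,-28,0,0,-40,-28,0,0,-40,-28,0,0,-40,-28,0,0,-40,-28,0,0,-40,-28,0,0,-40,-28,0,0,-40,-28,0,0,-40,-28,0]' 0.2
python3 - <<'E'
from h import *
togo([.42,.278,.15],(.954,.299))
E
```

```text
t: 1.2
ee_pos: [0.341, -0.1081, 0.2291]
tool_rot: [0.12, 0.698, 0.118, -0.696]
force: [1.6, -0.7, 0.9]
gripper_width: 0.798
t 1.2 tcp [ 0.341  -0.1081  0.2291] y [ 0.332 -0.943  0.002] z [-0.943 -0.332 -0.002] x [ 0.003 -0.002 -1.   ] shift mm [  78.8 -338.1 -202.5] F [ 1.6 -0.7  0.9] w 0.798 q [-0.31 -0.09  2.16 -0.    1.07  0.92]
turn about tool x deg -88.0
```

```bash
python3 -m jog '[0,-40,-23,0,0,-40,-23,0,0,-40,-23,0,0,-40,-23,0,0,-40,-23,0,0,-40,-23,0,0,-40,-23,0,0,-40,-23,0,0,-20,-12,0,0,0,0,0]'; python3 -m jog '[6,0,0,-8.5,6,0,0,-8.5,6,0,0,-8.5,6,0,0,-8.5,6,0,0,-8.5,6,0,0,-8.5,6,0,0,-8.5,6,0,0,-8.5,6,0,0,-8.5,6,0,0,-8.5]';  python3 - <<'E'
from h import *
togo([.454,.278,.15],(.954,.299))
c=imaging.get_calibration("wrist");im=imaging.camera("wrist");cv2.imwrite("pics/w1.png",im);np.save("w1.npy",c["view"])
print(proj(c,[.454,.278,.0125]))
E
```

```text
t: 2.2
ee_pos: [0.413, 0.301, 0.2307]
tool_rot: [0.122, 0.7, 0.121, -0.693]
force: [-0.2, -0.0, 0.8]
gripper_width: 0.799
t: 3.2
ee_pos: [0.4111, 0.2926, 0.1681]
tool_rot: [0.567, 0.427, 0.561, -0.425]
force: [0.6, -0.2, -0.2]
gripper_width: 0.797
t 3.2 tcp [0.4111 0.2926 0.1681] y [0.962 0.274 0.007] z [ 0.274 -0.962  0.006] x [ 0.008 -0.004 -1.   ] shift mm [18.5 37.2 25.7] F [ 0.6 -0.2 -0.2] w 0.797 q [ 0.62  0.24  1.95 -0.01  0.95  0.35]
turn about tool x deg -1.5
[292.05719672 195.21255537]
```

View pics/w1.png

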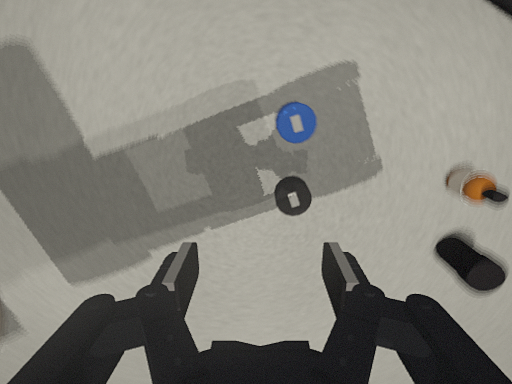

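Run:
```python
from h import *
im=cv2.imread("pics/w1.png");c=imaging.get_calibration("wrist")
m=(im.max(2)<75).astype(np.uint8);m=cv2.morphologyEx(m,cv2.MORPH_CLOSE,np.ones((9,9)))
for b,s in blobs(m,200):
    print(b,s)
    if 270<b[0]<310 and 180<b[1]<215: p=plane(c,*b,.0125);print(p,plane(c,*b,.02))
togo([p[0],p[1],.1],(.954,.299))
```

```text
[503.1   5.2] [487   0  25  16 215]
[292.2 195.4] [ 274  176   37   39 1104]
[0.45342809 0.27793991 0.0125    ] [0.45172877 0.28034488 0.02      ]
[494.6 195.5] [482 190  30  12 208]
[470.  263.5] [ 436  234   69   57 2095]
[260.2 338.2] [    7   243   505   141 31514]
t 3.25 tcp [0.4105 0.2921 0.1672] y [0.959 0.283 0.005] z [ 0.283 -0.959  0.007] x [ 0.007 -0.005 -1.   ] shift mm [67.6 36.8 25.3] F [-1.5 -0.5 -1.2] w 0.799 q [ 0.62  0.24  1.95 -0.01  0.95  0.34]
turn about tool x deg -1.0
```

```bash
python3 -m jog '[8,8,5,-1,8,8,5,0,8,8,5,0,8,8,5,0,8,5,5,0,10,0,0,0,10,0,0,0,10,0,0,0,10,0,0,0,0,0,0,0]';  python3 - <<'E'
from h import *
c=imaging.get_calibration("wrist");im=imaging.camera("wrist");cv2.imwrite("pics/w2.png",im)
m=(im.max(2)<75).astype(np.uint8);m=cv2.morphologyEx(m,cv2.MORPH_CLOSE,np.ones((9,9)))
for b,s in blobs(m,200):print(b,s,plane(c,*b,.0125))
togo([.4533,.278,.011],(.954,.299)); 
E
```

```text
t: 4.25
ee_pos: [0.4553, 0.2745, 0.0811]
tool_rot: [0.57, 0.421, 0.565, -0.423]
force: [-0.2, 0.2, 0.5]
gripper_width: 0.798
[258.8 200. ] [ 233  172   52   57 2080] [0.45405044 0.27663433 0.0125    ]
[260.2 338.2] [    8   242   504   142 31418] [0.49642136 0.1388586  0.0125    ]
[487.3 293.7] [ 453  258   59   88 3107] [0.67966815 0.24822784 0.0125    ]
t 4.3 tcp [0.4556 0.2747 0.0817] y [0.958 0.287 0.003] z [ 0.287 -0.958  0.007] x [ 0.005 -0.006 -1.   ] shift mm [70.6 -1.4 -4.3] F [ 0.3 -0.1 -0.7] w 0.803 q [ 0.54  0.41  1.95 -0.01  0.78  0.26]
turn about tool x deg -0.7
```

View pics/w2.png

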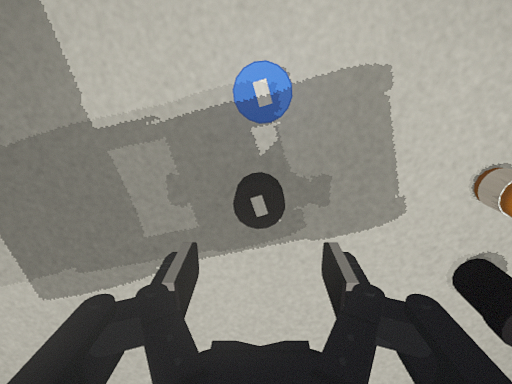

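The mount is at (259,200), centred between the fingers, and the blue disc is clear at (262,92). I'll descend and grip.

```bash
python3 -m jog '[9,-1,-2,-0.7,9,0,-1,0,9,0,0,0,9,0,0,0,9,0,0,0,9,0,0,0,8,0,0,0,6,0,0,0,2,0,0,0,0,0,0,0]';  python3 - <<'E'
from h import *
togo([.4537,.277,.011],(.954,.299)); cv2.imwrite("pics/w3.png",imaging.camera("wrist"))
E
```

```text
t: 5.3
ee_pos: [0.4543, 0.2777, 0.0057]
tool_rot: [0.573, 0.418, 0.567, -0.419]
force: [0.3, 0.4, 0.8]
gripper_width: 0.8
t 5.3 tcp [0.4543 0.2777 0.0057] y [0.954 0.3   0.004] z [ 0.3   -0.954  0.007] x [ 0.006 -0.005 -1.   ] shift mm [-5.3 -0.7  0.6] F [0.3 0.4 0.8] w 0.8 q [ 0.55  0.53  1.98 -0.01  0.62  0.26]
turn about tool x deg 0.1
```

View pics/w3.png

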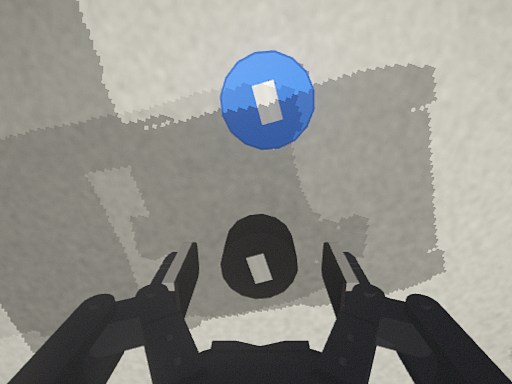

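```bash
python3 -m jog '[-5,0,0,0,0,0,0,0,0,0,0,0,0,0,0,0,0,0,0,0,0,0,0,0,0,0,0,0,0,0,0,0,0,0,0,0,0,0,0,0]' 1;  python3 - <<'E'
from h import *
p,R,s=tool();c=imaging.get_calibration("wrist");print(proj(c,p))
togo([.4537,.277,.011],(.954,.299)); im=imaging.camera("wrist");cv2.imwrite("pics/w4.png",cv2.resize(im[180:384,100:420],None,fx=2.5,fy=2.5))
E
```

```text
t: 6.35
ee_pos: [0.4553, 0.2784, 0.0132]
tool_rot: [0.573, 0.419, 0.567, -0.418]
force: [-0.5, -0.2, -0.5]
gripper_width: 0.426
[259.70980208 247.25881218]
t 6.35 tcp [0.4553 0.2784 0.0132] y [0.954 0.3   0.007] z [ 0.3   -0.954  0.006] x [ 0.009 -0.004 -1.   ] shift mm [ 2.2 -2.   0.9] F [-0.5 -0.2 -0.5] w 0.426 q [ 0.55  0.52  1.98 -0.01  0.64  0.26]
turn about tool x deg 0.1
```

View pics/w4.png

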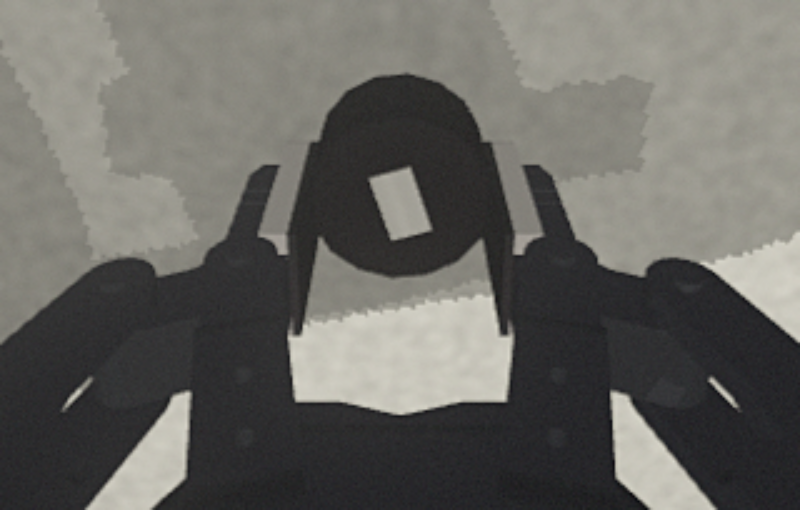

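```bash
python3 -m jog '[-15,0,0,0,-15,0,0,0,-15,0,0,0,-15,0,0,0,-15,0,0,0,-15,0,0,0,-15,0,0,0,-10,0,0,0,0,0,0,0,0,0,0,0]';  python3 - <<'E'
from h import *
p,R,s=tool();c=imaging.get_calibration("wrist")
togo([.619,-.0573,.12],(.954,.299)); im=imaging.camera("wrist");cv2.imwrite("pics/w5.png",cv2.resize(im[180:384,100:420],None,fx=2.5,fy=2.5))
print([proj(c,p+R@np.array([d,0,0])).round(1) for d in(-.012,0,.012)])
E
```

```text
t: 7.4
ee_pos: [0.4531, 0.2782, 0.1313]
tool_rot: [0.573, 0.418, 0.567, -0.419]
force: [-0.2, -0.1, 0.6]
gripper_width: 0.425
t 7.4 tcp [0.4531 0.2782 0.1313] y [0.954 0.3   0.004] z [ 0.3   -0.954  0.007] x [ 0.006 -0.005 -1.   ] shift mm [ 14.1  57.5 369.7] F [-0.2 -0.1  0.6] w 0.425 q [ 0.55  0.33  1.92 -0.01  0.89  0.25]
turn about tool x deg 0.1
[array([259.7, 258.8]), array([259.7, 247.3]), array([259.7, 237.2])]
```

View pics/w5.png

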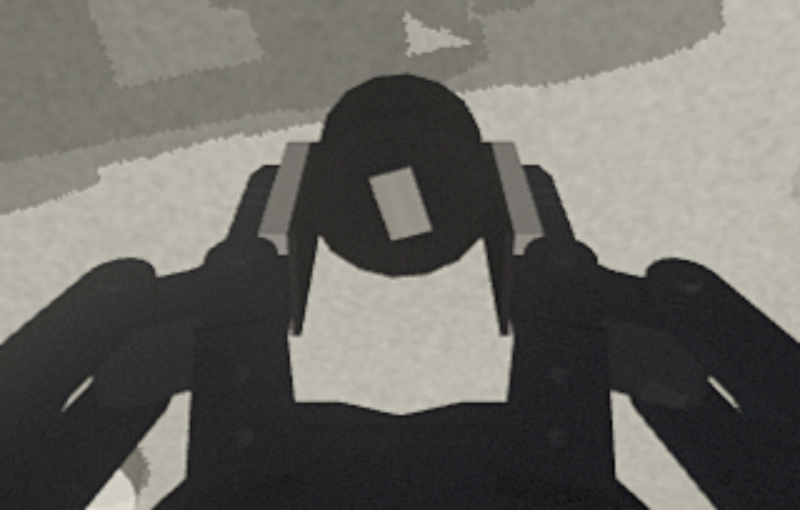

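Run:
```python
from h import *
p,R,s=tool();c=imaging.get_calibration("wrist")
im=cv2.imread("pics/w5.png")
def inT(u,v,d):
    o,dr=ray(c,u,v);o=R.T@(o-p);dr=R.T@dr;return (o+dr*(d-o[0])/dr[0])*1000
u=lambda x,y:(100+(x+.5)/2.5-.5,180+(y+.5)/2.5-.5)
print("near top",inT(*u(402,276),-.012),"far bottom",inT(*u(402,75),.013),"far top",inT(*u(402,75),-.012))
print("chip",inT(*u(400,204),-.012), "L/R near-pad", inT(*u(318,240),-.012),inT(*u(484,240),-.012))
print("cam in tool",(R.T@(ray(c,0,0)[0]-p)))
for d in(-.0187,-.012,0): print(d,"pad ends",inT(*u(322,142),d),inT(*u(290,235),d))
```

```text
near top [-12.           0.45974496  20.18112633] far bottom [ 13.           0.49418528 -17.90425404] far top [-12.           0.45462504 -28.46058687]
chip [-12.           0.02826123   1.5480974 ] L/R near-pad [-12.         -17.93911653  10.67738944] [-12.          18.41523328  10.6839098 ]
cam in tool [-0.14300574  0.00024732 -0.08377819]
-0.0187 pad ends [-18.7        -15.33186111 -16.98289246] [-18.7        -22.76517665   4.62153991]
-0.012 pad ends [-12.         -16.17156907 -13.3826683 ] [-12.         -24.00553558   9.38622921]
0 pad ends [  0.         -17.67552362  -6.93450563] [  0.         -26.22707396  17.9200011 ]
```

```bash
python3 -m jog '[-3,7,48,0,-3,7,48,0,-3,7,48,0,-3,7,48,0,-3,7,48,0,0,7,48,0,0,7,48,0,0,7,48,0,0,0,48,0,0,0,0,0]';  python3 - <<'E'
from h import *
togo([.619,-.0573,.12],(.954,.299));c=imaging.get_calibration("wrist"); im=imaging.camera("wrist");cv2.imwrite("pics/w6.png",im)
print(proj(c,[.6189,-.0573,.04]))
E
```

```text
t: 8.45
ee_pos: [0.6401, -0.1301, 0.1401]
tool_rot: [0.572, 0.414, 0.571, -0.419]
force: [0.5, -0.0, -0.2]
gripper_width: 0.423
t 8.45 tcp [ 0.6401 -0.1301  0.1401] y [ 0.952  0.306 -0.004] z [ 0.306 -0.952  0.005] x [-0.003 -0.006 -1.   ] shift mm [ 19.7   2.3 -75.9] F [ 0.5 -0.  -0.2] w 0.423 q [-0.2   0.49  1.64 -0.01  1.01 -0.51]
turn about tool x deg 0.4
[262.83800781 102.65412485]
```

View pics/w6.png

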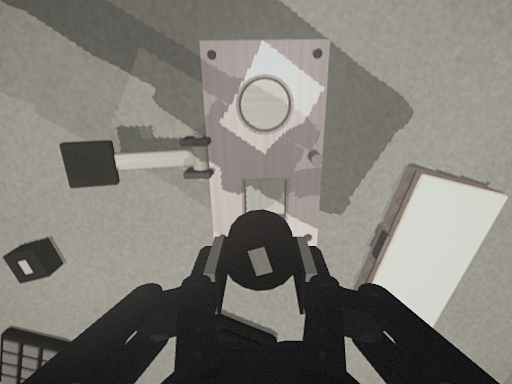

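Run:
```python
from h import *
im=cv2.imread("pics/w6.png");cv2.imwrite("pics/w6c.png",cv2.resize(im[60:150,200:330],None,fx=6,fy=6,interpolation=cv2.INTER_CUBIC))
```

```text
(no output)
```

View pics/w6c.png

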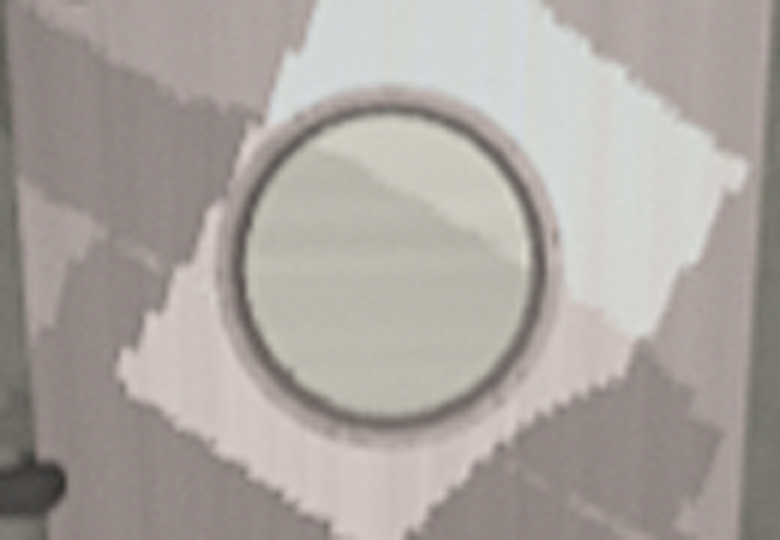

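Run:
```python
from h import *
c=imaging.get_calibration("wrist");p,R,s=tool()
w=plane(c,264.6,103.8,.04);print("well",w,"tool",R.T@(w-p)*1000)
togo(w+np.array([0,0,.03]))
```

```text
well [ 0.61918368 -0.05521431  0.04      ] tool [ 99.35993983   3.9079489  -75.48553846]
t 8.5 tcp [ 0.639  -0.1278  0.1396] y [ 0.952  0.306 -0.006] z [ 0.306 -0.952  0.003] x [-0.004 -0.005 -1.   ] shift mm [ 69.4   3.7 -75.4] F [ 0.   0.5 -0.4] w 0.425 q [-0.2   0.49  1.65 -0.01  1.01 -0.5 ]
```

```bash
python3 -m jog '[0,1,-16,-0.4,0,1,-15,0,0,1,-15,0,0,0,-15,0,10,0,-10,0,10,0,-3,0,10,0,0,0,10,0,0,0,10,0,0,0,0,0,0,0]';  python3 - <<'E'
from h import *
togo([.6183,-.0554,.065],(.954,.299))
im=imaging.camera("top");cv2.imwrite("pics/t7.png",cv2.resize(im[130:230,220:340],None,fx=6,fy=6))
im=imaging.camera("scene");cv2.imwrite("pics/s7.png",cv2.resize(im[150:260,140:280],None,fx=5,fy=5))
togo([.6183,-.0554,.065],(.954,.299))
E
```

```text
t: 9.5
ee_pos: [0.6124, -0.044, 0.0823]
tool_rot: [0.572, 0.409, 0.577, -0.415]
force: [0.4, 0.5, -0.4]
gripper_width: 0.424
t 9.5 tcp [ 0.6124 -0.044   0.0823] y [ 0.947  0.32  -0.01 ] z [ 0.32  -0.948 -0.   ] x [-0.01  -0.003 -1.   ] shift mm [17.3  2.1 12.7] F [ 0.4  0.5 -0.4] w 0.424 q [-0.07  0.51  1.76 -0.    0.88 -0.39]
turn about tool x deg 1.2
t 9.6 tcp [ 0.6132 -0.0441  0.0837] y [ 0.948  0.32  -0.009] z [ 0.32  -0.948  0.   ] x [-0.008 -0.003 -1.   ] shift mm [18.7  1.4 12.3] F [ 0.4 -0.5 -0.8] w 0.426 q [-0.07  0.51  1.76 -0.    0.88 -0.39]
turn about tool x deg 1.2
```

View pics/s7.png

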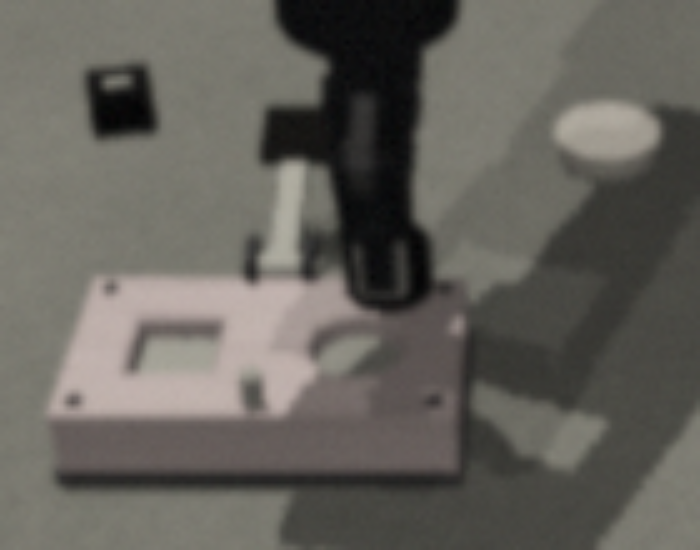

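View pics/t7.png

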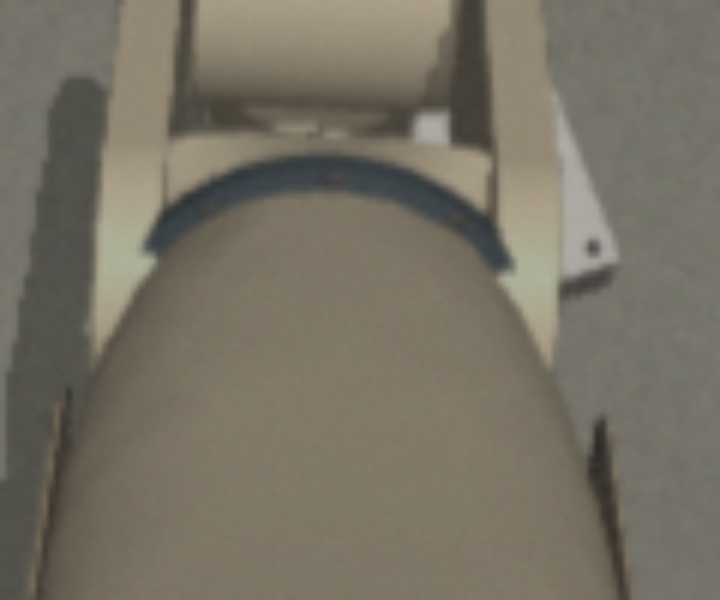

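The top view is blocked by the arm. The scene view shows the disc just short of the well, matching the measured 12 mm overshoot, so I'll correct it in small steps.

```bash
python3 -m jog '[0,1,4,0.6,0,1,4,0.6,0,0,3,0,0,0,1,0,4,0,0,0,4,0,0,0,4,0,0,0,0,0,0,0,0,0,0,0,0,0,0,0]';  python3 - <<'E'
from h import *
togo([.6183,-.0554,.053],(.954,.299))
c=imaging.get_calibration("scene");im=imaging.camera("scene");cv2.imwrite("pics/s8.png",cv2.resize(im[150:260,140:280],None,fx=5,fy=5,interpolation=cv2.INTER_CUBIC))
f=lambda p:(((proj(c,p)-[140,150])+.5)*5-.5).round(0)
print("well",f([.619,-.0563,.04]))
p,R,s=tool()
for e in(.0,.013):print(f(p+R@np.array([e,.0004,.0011])))
togo([.6183,-.0554,.053],(.954,.299))
E
```

```text
t: 10.6
ee_pos: [0.6206, -0.0569, 0.0721]
tool_rot: [0.568, 0.417, 0.57, -0.421]
force: [-0.3, -0.2, -0.1]
gripper_width: 0.426
t 10.6 tcp [ 0.6206 -0.0569  0.0721] y [ 0.955  0.297 -0.006] z [ 0.297 -0.955  0.002] x [-0.006 -0.003 -1.   ] shift mm [19.1 -1.6 -2.2] F [-0.3 -0.2 -0.1] w 0.426 q [-0.09  0.54  1.75 -0.01  0.86 -0.39]
turn about tool x deg -0.1
well [361. 342.]
[351. 289.]
[353. 312.]
t 10.65 tcp [ 0.6207 -0.0569  0.0721] y [ 0.955  0.297 -0.006] z [ 0.297 -0.955  0.002] x [-0.005 -0.003 -1.   ] shift mm [19.2 -1.7 -2.2] F [ 0.  -0.9 -0.3] w 0.427 q [-0.09  0.54  1.75 -0.01  0.86 -0.39]
turn about tool x deg -0.1
```

View pics/s8.png

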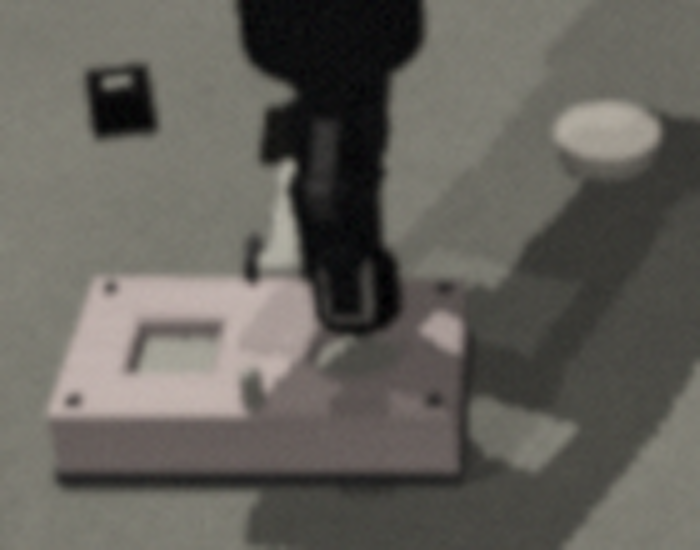

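Run:
```python
from h import *
im=cv2.imread("pics/scene0.png");cv2.imwrite("pics/s0c.png",cv2.resize(im[195:250,145:240],None,fx=8,fy=8,interpolation=cv2.INTER_CUBIC))
```

```text
(no output)
```

View pics/s0c.png

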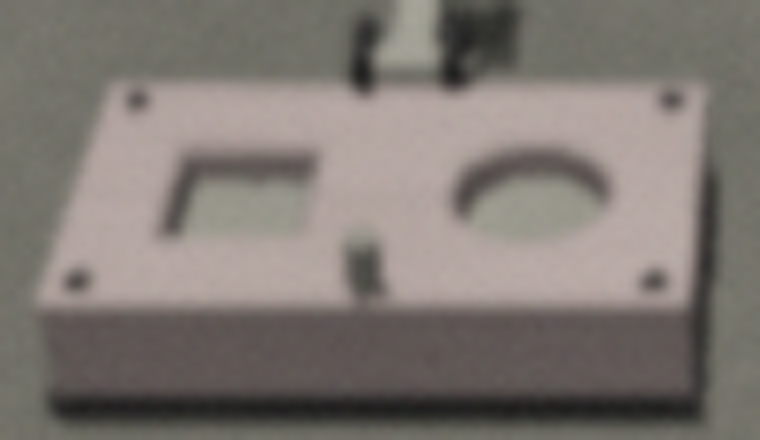

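Run:
```python
from h import *
c=imaging.get_calibration("scene")
f=lambda x,y:(145+(x+.5)/8-.5,195+(y+.5)/8-.5)
print(plane(c,*f(531.5,194),.04)); co=np.array([plane(c,*f(*a),.04) for a in[(110,80),(708,90),(690,305),(40,305)]]);print(co,co.mean(0))
```

```text
[ 0.62249506 -0.05697884  0.04      ]
[[ 0.6131346  -0.19997691  0.04      ]
 [ 0.56034145 -0.02644668  0.04      ]
 [ 0.65272034  0.00368659  0.04      ]
 [ 0.70940712 -0.16568101  0.04      ]] [ 0.63390088 -0.0971045   0.04      ]
```

```bash
python3 -m jog '[3,-0.7,-1.5,0,3,0,0,0,3,0,0,0,3,0,0,0,2,0,0,0,0,0,0,0,0,0,0,0,0,0,0,0,0,0,0,0,0,0,0,0]';  python3 - <<'E'
from h import *
togo([.6195,-.0557,.043],(.954,.299))
im=imaging.camera("wrist");cv2.imwrite("pics/w9.png",cv2.resize(im[150:354,100:420],None,fx=2.5,fy=2.5))
togo([.6195,-.0557,.043],(.954,.299))
im=imaging.camera("scene");cv2.imwrite("pics/s9.png",cv2.resize(im[170:260,140:260],None,fx=6,fy=6,interpolation=cv2.INTER_CUBIC))
E
```

```text
t: 11.65
ee_pos: [0.6195, -0.0556, 0.0571]
tool_rot: [0.569, 0.417, 0.57, -0.421]
force: [0.4, 1.1, 0.3]
gripper_width: 0.424
t 11.65 tcp [ 0.6195 -0.0556  0.0571] y [ 0.955  0.297 -0.006] z [ 0.297 -0.955  0.002] x [-0.005 -0.003 -1.   ] shift mm [14.1  0.   0. ] F [0.4 1.1 0.3] w 0.424 q [-0.09  0.55  1.76 -0.01  0.83 -0.39]
turn about tool x deg -0.1
t 11.7 tcp [ 0.6195 -0.0556  0.0571] y [ 0.955  0.297 -0.006] z [ 0.297 -0.955  0.002] x [-0.005 -0.003 -1.   ] shift mm [14.1  0.   0.1] F [-0.3  0.4 -0.3] w 0.429 q [-0.09  0.55  1.76 -0.01  0.83 -0.39]
turn about tool x deg -0.1
```

View pics/w9.png

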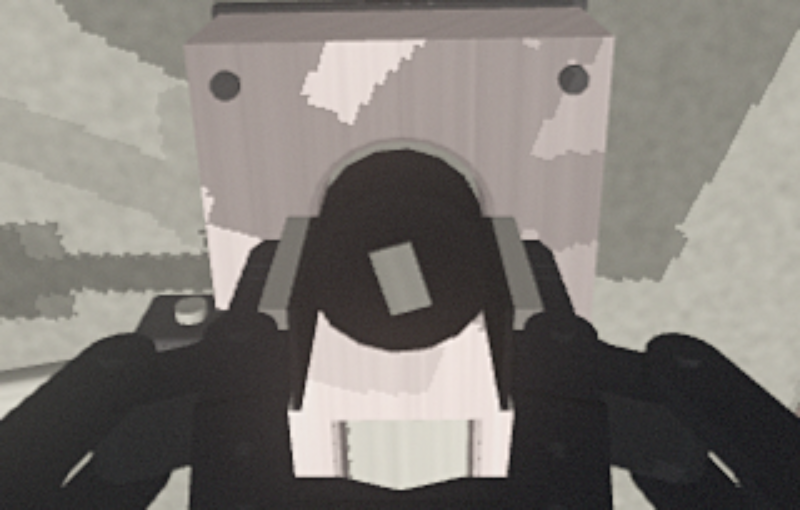

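View pics/s9.png

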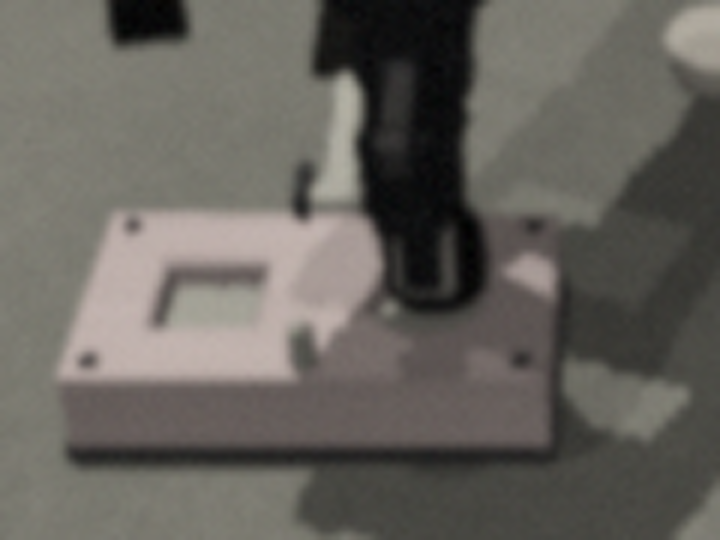

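```bash
python3 -m jog '[2,0,0,0,2,0,0,0,2,0,0,0,2,0,0,0,2,0,0,0,0,0,0,0,0,0,0,0,0,0,0,0,0,0,0,0,0,0,0,0]';  python3 - <<'E'
from h import *
togo([.6195,-.0557,.042],(.954,.299))
E
```

```text
t: 12.75
ee_pos: [0.6201, -0.0563, 0.0469]
tool_rot: [0.569, 0.417, 0.57, -0.421]
force: [0.2, -0.6, 0.2]
gripper_width: 0.428
t 12.75 tcp [ 0.6201 -0.0563  0.0469] y [ 0.955  0.297 -0.005] z [ 0.297 -0.955  0.003] x [-0.004 -0.004 -1.   ] shift mm [ 4.9 -0.4 -0.8] F [ 0.2 -0.6  0.2] w 0.428 q [-0.09  0.57  1.76 -0.01  0.81 -0.39]
turn about tool x deg -0.1
```

```bash
python3 -m jog '[1.5,0,0,0,1.5,0,0,0,1,0,0,0,0,0,0,0,0,0,0,0,0,0,0,0,0,0,0,0,0,0,0,0,0,0,0,0,0,0,0,0]';  python3 - <<'E'
from h import *
togo([.6195,-.0557,.042],(.954,.299))
E
```

```text
t: 13.75
ee_pos: [0.6202, -0.0563, 0.0425]
tool_rot: [0.569, 0.417, 0.57, -0.421]
force: [0.1, 0.1, -0.7]
gripper_width: 0.428
t 13.75 tcp [ 0.6202 -0.0563  0.0425] y [ 0.955  0.297 -0.005] z [ 0.297 -0.955  0.003] x [-0.004 -0.004 -1.   ] shift mm [ 0.5 -0.5 -0.8] F [ 0.1  0.1 -0.7] w 0.428 q [-0.09  0.58  1.76 -0.01  0.81 -0.39]
turn about tool x deg -0.1
```

```bash
python3 -m jog '[0,0,0,0,0,0,0,0,0,0,0,0,0,0,0,0,0,0,0,0,0,0,0,0,0,0,0,0,0,0,0,0,0,0,0,0,0,0,0,0]' 0.3; python3 -m jog '[-3,0,0,0,-8,0,0,0,-12,0,0,0,-12,0,0,0,-12,0,0,0,-12,0,0,0,-12,0,0,0,-10,0,0,0,0,0,0,0,0,0,0,0]';  python3 - <<'E'
from h import *
togo([.6195,-.0557,.042],(.954,.299))
im=imaging.camera("wrist");cv2.imwrite("pics/w10.png",im)
im=imaging.camera("scene");cv2.imwrite("pics/s10.png",cv2.resize(im[170:260,140:260],None,fx=6,fy=6,interpolation=cv2.INTER_CUBIC))
E
```

```text
t: 14.75
ee_pos: [0.62, -0.056, 0.0426]
tool_rot: [0.569, 0.417, 0.57, -0.421]
force: [-0.1, -0.6, 0.3]
gripper_width: 0.702
t: 15.75
ee_pos: [0.6215, -0.0558, 0.1335]
tool_rot: [0.57, 0.418, 0.568, -0.42]
force: [-0.6, -0.3, 0.1]
gripper_width: 0.699
t 15.75 tcp [ 0.6215 -0.0558  0.1335] y [ 0.955  0.297 -0.001] z [ 0.297 -0.955  0.004] x [ 0.    -0.004 -1.   ] shift mm [91.5 -1.8 -1.1] F [-0.6 -0.3  0.1] w 0.699 q [-0.09  0.45  1.72 -0.01  0.97 -0.39]
turn about tool x deg -0.1
```

View pics/w10.png

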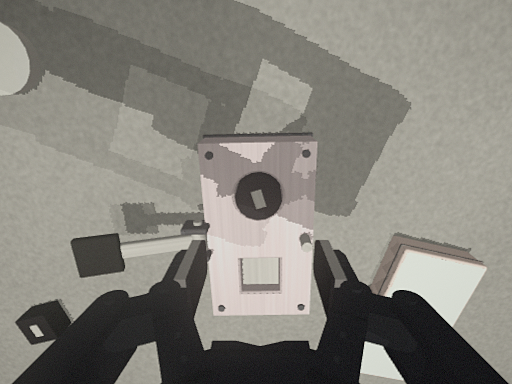

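View pics/s10.png

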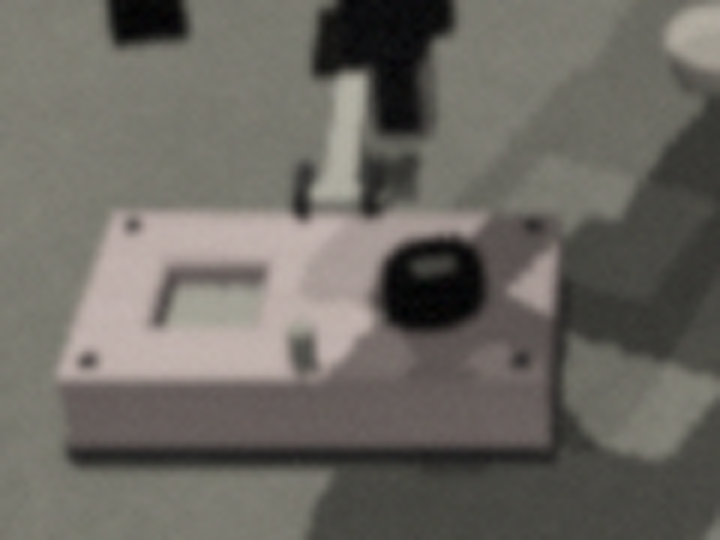

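Run:
```python
from h import *
cw=imaging.get_calibration("wrist");cs=imaging.get_calibration("scene")
im=cv2.imread("pics/w10.png");g=im[175:225,230:290].min(2)
m=(cv2.imread("pics/w10.png")[180:216,242:276].min(2)>70);ys,xs=np.nonzero(cv2.erode(m.astype(np.uint8),np.ones((2,2))));
cv2.imwrite("pics/w10c.png",cv2.resize(im[160:230,215:305],None,fx=8,fy=8,interpolation=cv2.INTER_CUBIC))
a=ray(cw,258,199);b=ray(cs,211.8,213.8)
A=np.stack([a[1],-b[1]],1);t=np.linalg.lstsq(A,b[0]-a[0],rcond=None)[0];print(a[0]+a[1]*t[0],b[0]+b[1]*t[1])
```

```text
[ 0.6199934  -0.05690665  0.0537434 ] [ 0.61972905 -0.05525174  0.05310576]
```

View pics/w10c.png

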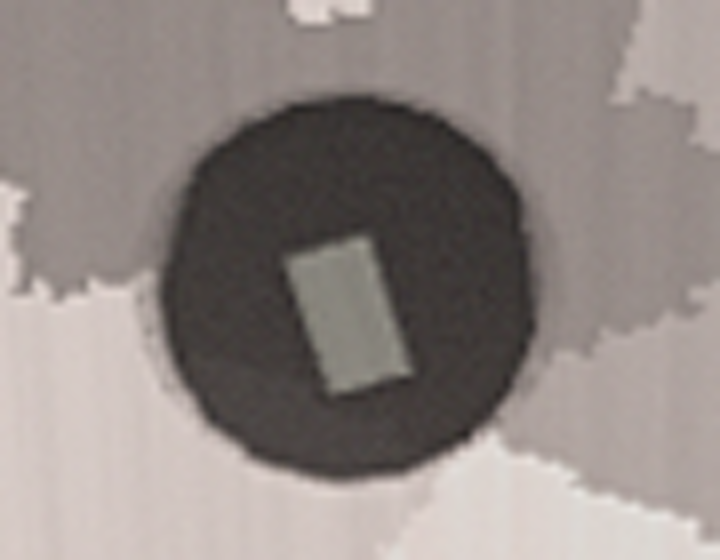

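The chip triangulates to z = 53–54 mm, so the mount is seated 13 mm proud and flat. Next is the lever: close the jaws and move over the pad.

```bash
python3 -m jog '[0,-20,6,0,0,-25,8,0,0,-25,8,0,0,-25,8,0,0,-20,6,0,0,-12,4,0,0,-5,2,0,0,0,0,0,0,0,0,0,0,0,0,0]' 1
python3 - <<'E'
from h import *
togo([.4992,-.1397,.085],(.954,.299))
cw=imaging.get_calibration("wrist");im=imaging.camera("wrist");cv2.imwrite("pics/w11.png",im)
print(proj(cw,[.5005,-.1393,.069]))
im=imaging.camera("scene");cv2.imwrite("pics/s11.png",cv2.resize(im[150:260,140:260],None,fx=5,fy=5,interpolation=cv2.INTER_CUBIC))
E
```

```text
t: 16.85
ee_pos: [0.5031, -0.1361, 0.1283]
tool_rot: [0.568, 0.417, 0.571, -0.421]
force: [0.4, -0.7, -0.6]
gripper_width: -0.002
t 16.85 tcp [ 0.5031 -0.1361  0.1283] y [ 0.954  0.298 -0.007] z [ 0.298 -0.954  0.   ] x [-0.007 -0.002 -1.   ] shift mm [43.4 -4.4  2.3] F [ 0.4 -0.7 -0.6] w -0.002 q [-0.26  0.32  1.94 -0.01  0.88 -0.56]
turn about tool x deg -0.0
[256.0052593  210.41246756]
```

View pics/w11.png

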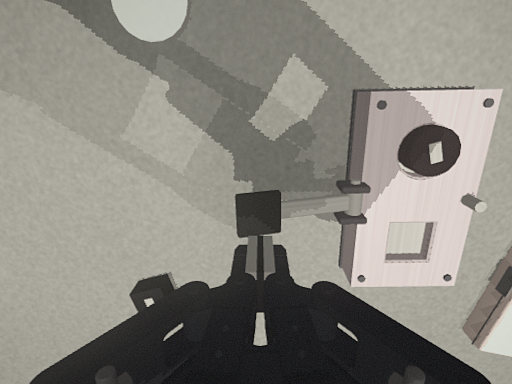

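View pics/s11.png

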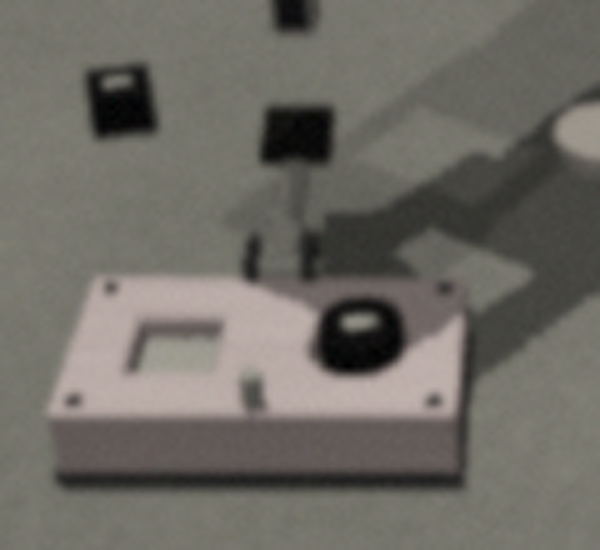

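```bash
python3 -m jog '[8,-3,3,0,10,0,0,0,10,0,0,0,8,0,0,0,6,0,0,0,3,0,0,0,0,0,0,0,0,0,0,0,0,0,0,0,0,0,0,0]'
python3 - <<'E'
from h import *
togo([.4992,-.1397,.048],(.954,.299))
E
```

```text
t: 17.95
ee_pos: [0.5009, -0.1396, 0.0786]
tool_rot: [0.568, 0.416, 0.572, -0.421]
force: [0.3, -0.7, 0.4]
gripper_width: 0.003
t 17.95 tcp [ 0.5009 -0.1396  0.0786] y [ 0.954  0.3   -0.008] z [ 0.3   -0.954 -0.001] x [-0.008 -0.002 -1.   ] shift mm [30.6 -1.4 -0.4] F [ 0.3 -0.7  0.4] w 0.003 q [-0.27  0.4   1.97 -0.01  0.78 -0.57]
turn about tool x deg 0.0
```

```bash
python3 -m jog '[3,0,0,0,3,0,0,0,3,0,0,0,3,0,0,0,3,0,0,0,2,0,0,0,2,0,0,0,0,0,0,0,0,0,0,0,0,0,0,0]'
python3 - <<'E'
from h import *
togo([.4992,-.1397,.048],(.954,.299))
E
```

```text
t: 18.95
ee_pos: [0.5009, -0.1401, 0.0591]
tool_rot: [0.568, 0.416, 0.572, -0.421]
force: [-1.3, -0.5, 4.6]
gripper_width: -0.005
t 18.95 tcp [ 0.5009 -0.1401  0.0591] y [ 0.954  0.3   -0.008] z [ 0.3   -0.954  0.   ] x [-0.007 -0.003 -1.   ] shift mm [11.1 -1.4 -0.9] F [-1.3 -0.5  4.6] w -0.005 q [-0.27  0.43  1.98 -0.01  0.73 -0.57]
turn about tool x deg 0.0
```

The pad is pushing back with 4.6 N, as expected part-way. 11 mm remain.

```bash
python3 -m jog '[2,0,0,0,2,0,0,0,2,0,0,0,2,0,0,0,1.5,0,0,0,1,0,0,0,0,0,0,0,0,0,0,0,0,0,0,0,0,0,0,0]'
python3 - <<'E'
from h import *
togo([.4992,-.1397,.048],(.954,.299))
im=imaging.camera("wrist");cv2.imwrite("pics/w12.png",im)
im=imaging.camera("scene");cv2.imwrite("pics/s12.png",cv2.resize(im[150:260,140:260],None,fx=5,fy=5,interpolation=cv2.INTER_CUBIC))
E
```

```text
t: 19.95
ee_pos: [0.5001, -0.1404, 0.0478]
tool_rot: [0.568, 0.416, 0.572, -0.421]
force: [-1.6, -0.4, 5.3]
gripper_width: 0.003
t 19.95 tcp [ 0.5001 -0.1404  0.0478] y [ 0.954  0.3   -0.009] z [ 0.3   -0.954  0.   ] x [-0.008 -0.003 -1.   ] shift mm [-0.2 -0.7 -0.9] F [-1.6 -0.4  5.3] w 0.003 q [-0.27  0.45  1.99 -0.01  0.71 -0.57]
turn about tool x deg 0.1
```

View pics/w12.png

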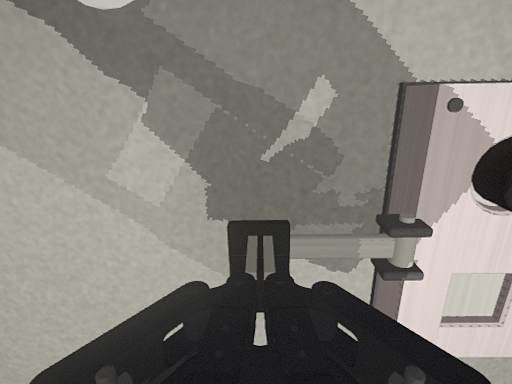

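View pics/s12.png

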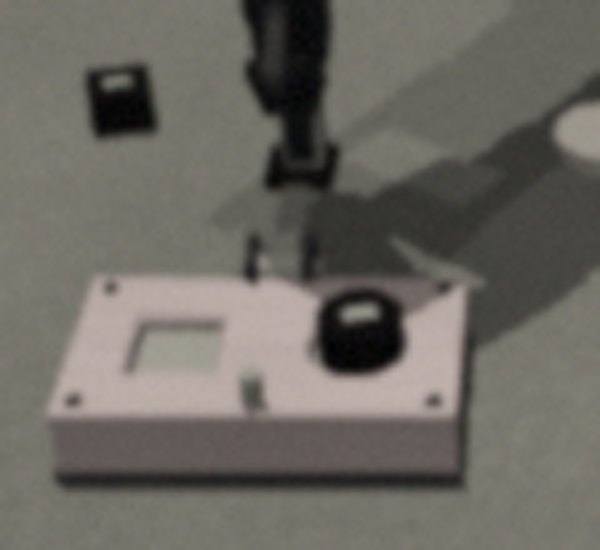

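Run:
```python
from h import *
from station import workorder
togo([.4992,-.1397,.048])
print(workorder.job_done())
togo([.4992,-.1397,.048])
```

```text
t 20.05 tcp [ 0.5001 -0.1404  0.0478] y [ 0.954  0.3   -0.009] z [ 0.3   -0.954  0.   ] x [-0.008 -0.003 -1.   ] shift mm [-0.2 -0.7 -0.9] F [-2.8 -0.2  6. ] w 0.0 q [-0.27  0.45  1.99 -0.01  0.71 -0.57]
the job is handed in; nothing more can be done
None
the job is handed in; nothing more can be done
```

The round mount is seated in the round well and released, and the job was handed in at about 20 s with the lever held at half travel. No verdict was reported.

**Mount:** Before pressing, its upper face triangulated to about 53–54 mm above the bench, which is 13 mm proud of the block. It looked flat, centred and clear of the fingers. In the last scene picture it had risen with the floor, but I judged that rise by eye and did not measure it.

**Lever:** The shut fingertips were on the pad at z = 47.8 mm (48 mm expected at half travel) with an upward force of 5–6 N (6 N expected), and the lever looked level. The lowest measured tip height was 47.8 mm, far from the bottom stop at about 27 mm.

**Disagreements:** The camera estimates of the well centre differed by 2–4 mm, so I averaged them, and the mount went in with no noticeable force. One fast move overshot by about 12 mm above the block, and I corrected it before lowering.

**Other things:** I touched nothing else on purpose. I saw no change in the things still in view in the last pictures, but I did not measure the other objects again.

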